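Park the nail tin and hold up the spirit level

ROBOT

A 7-joint arm with a two-finger parallel gripper is mounted at the origin on the work surface. World frame = base frame: x ahead of the robot, y to its left, z up, the work surface at z = 0. Lengths are in m, angles in degrees, forces in N, time in s.
With the tool pointing down it reaches from about 0.375 to 0.925 m from the base axis. Payload 3.1 kg.
Tool frame: the origin (TCP) lies at the very end of the fingers, on their centre line; the grasp point (between the pads) lies 19 mm behind it; z points along the fingers, y is the line along which they close (so a half turn about z gives the same grasp; the last joint's range is limited). The gripper opens to 85 mm and grips with 20 to 120 N. Pads are 22 mm wide; open, the fingers measure 114 mm over their backs; the gripper's body (76 mm by 85 mm) begins 54 mm behind the grasp point. The pads swing forward as they close: fully open they stand 13 mm farther back than shut.
Start: joints at [-75.562, 21.939, 2.515, 91.553, -1.026, 66.532, -2.859], TCP at [0.223, 0.611, 0.231] pointing down, gripper open.
Joint ranges: [-149.38, 149.38], [-23.57, 123.04], [-84.95, 90], [0, 143.3], [-89.99, 269.99], [3.08, 112.72], [-163.45, 163.45]. Speed limits (degrees/s): [159.86, 159.86, 180, 180, 180, 180, 180].

INTERFACE

Orientations are given as a 3x3 rotation matrix whose columns are the frame's x, y, z axes.
In Python, from station import get_obs, capture, close_job gives the robot as it stands.
- The arm moves only by the shell command python3 -m pendant 'ROWS' [OPENING] [FORCE]. ROWS is a JSON object of lists of equal length, an entry for each row: "dp": the shift along the tool's x, y, z in mm, a list of three; "angular": the turn, a rotation vector about the tool's x, y, z in rad, a list of three. A call has exactly 8 rows; each row shifts and turns the commanded pose from where the row before left it, along the tool's axes as they then stand; what a row does not reach is not made up. A row lasts 1/10 s, in which the tool goes at most 50 mm and 8.59 degrees, less where a joint would pass 70% of its speed; a pose out of reach is approached as far as the arm can. A call with a gripper value outside its range is refused whole. OPENING is the closure, from -1 (fully open) to 1 (shut), set as the call begins (- or left out, the last holds). The fingers move at their own pace and stop on an object; FORCE is the grip in N (left out, the last holds). Time passes only in rows, so rows that do not move let the fingers close, or fill a call up. It gives the time, the measured TCP pose, the force, the opening and the grip force at its end, in the units of the state.
- get_obs(): the state, without advancing time (a new reading comes with each control period).
- capture(name): name is "scene" or "top" or "wrist"; returns a dict with "color" (420x560x3 uint8, red, green, blue), "camera_matrix" (3x3 intrinsics, pixels), "xyz" and "rotation" of the camera in the world. Camera axes: x right, y down, z forward; pixel columns grow to the right and rows downward; lengths in m; the calibration is good to about 2 mm. A picture is of the moment at which its call begins. There is no depth.
- close_job(): hands the job in; it is judged then, once.
The state is a dict: "clock": time; "joint_pos": joint angles; "qd": joint speeds; "effort": joint torques, N m; "position": TCP position; "orientation": TCP orientation; "contact_force": force on the tool from outside, world axes, zero at the start; "wrist_torque": the same for the moment, N m; "grip_width": finger opening in m; "gripper_force": force on a finger pad.
Only numpy, scipy, OpenCV 4.12 (cv2) and the standard library are available. Lean on these libraries where they do the work, as an engineer would, in place of code of your own. Each camera call takes 0.05 s, during which the arm holds its last target. There are 200 camera calls.

TASK

The tin of roofing nails stands in the way in front of the open toolbox: slide it along the shelf, without lifting or tipping it, until it rests against both of the upright wooden pegs. Then draw the small spirit level out of its slanted sleeve in the toolbox tray and hold it up in the gripper, lying level with its vial side on top and at least 20 cm above the shelf, so that the bubble can be checked. Finish while still holding it there, still, and leave everything else on the shelf where it is.

Things in the scene. Friction and masses are not known exactly. Their poses are not given: they have to be found in the camera images.
- tin_center (a point): Closed round metal tin of roofing nails, diameter 76 mm, height 55 mm, about 0.45 kg, standing loose on the shelf in front of the toolbox (a little off its middle). Point: its centre, 27.5 mm above its underside; z axis is the tin's own axis.
- pegs_mid (a point): Two upright wooden pegs fixed in the shelf, each 25 mm in diameter, 70 high, 60 apart centre to centre, left or right of the toolbox. Point: midway between them, 27.5 mm above the shelf; x: along the line from peg to peg; y: horizontal, square to it. With the tin touching both pegs its centre is on the y axis, 40.6 mm from here; either side (+y or -y) will do.
- level_center (a point): Small yellow aluminium spirit level, about 0.18 kg, loose in its sleeve: a bar 160 mm long (x), 20 thick (y), 36 high (z). Point: its centre. +z: the vial side (bubble vial mid-way along a narrow face), to end on top. At the start it leans 50 deg from horizontal: +x down into the sleeve and away from the robot, free end (-x) up and towards the robot, +z up and away.
- sleeve_mouth (a point): Mouth of the slanted rectangular sleeve holding the level, fixed in the toolbox tray, 33 mm wide outside. Point: on the seated level's middle line, 25 mm further down than its centre, about 77 mm above the shelf. Axes are those of the toolbox.
- toolbox: Open grey toolbox, fixed. Origin on the shelf, 120 mm before the tray's front wall, on the middle line; x points to the box, y left. Pulled-out tray: x 120 to 250 mm, y -120 to 120, walls 45 high, 12 mm grip bar in front. Hull: x 250 to 390, y -150 to 150, 130 high; lid folded back behind it. Sleeve and level lie in the plane y = 0; the level's free end is about 170 mm up.
- tin: The same tin; origin at the centre of its underside.
- level: The same level; origin at its centre, same axes. It draws out along its own -x. Its lowest 55 mm sits in the sleeve with 2 to 4 mm of play; a tongue 18 mm wide under the bar supports it to 15 mm past its middle. Its upper half is free to grasp across the 20 mm thickness.
- hammer: Claw hammer, 280 mm long, lying far to the left. Leave alone.
- screwdriver: Stubby screwdriver, 100 mm long, lying in the toolbox tray on the other side of the sleeve. Leave alone.
- tape: Tape measure, 55 x 28 x 55 mm, lying in the toolbox tray beside the sleeve. Leave alone.
- jar: Screw jar, diameter 56 mm, height 80 mm, behind the pegs. Leave alone.
- carton: Cardboard box, 70 x 90 x 60 mm, behind the jar. Leave alone.
- mug: Mug, diameter 80 mm, height 90 mm, far to the right. Leave alone.
- glue: Glue bottle, diameter 54 mm, height 150 mm, far to the right. Leave alone.
Things that resemble listed ones, but are neither listed nor needed, are in the scene too. Of the things shaped like the part that bears pegs_mid, the wooden one is meant. There is more than one size of the level; the job needs the smaller.

How it is judged:
By the outcome, as a careful person would: the job done as asked, in the order asked, and still so for the second after the job is handed in, while the arm keeps its last pose, push and grip.
It also fails if it takes over 61 s, if anything falls off the work surface, if the arm or the gripper's body presses on something with over 40 N, if the wrist force passes 120 N, or if a joint passes its speed limit or range.

## Working session

There is one attempt and no reset: what is moved stays moved. The work goes in short steps, Python scripts to look and compute and a shell command to move; the robot and the scene stay as the last step left them, time stands still between calls to the robot, and variables do not carry over. Pictures are saved under pics/ and viewed, at most 14 in all, crops included, and the job is handed in when it is done.

```bash
ls; mkdir -p pics; cat > h.py <<'E'
import numpy as np, cv2
from station import get_obs, capture
def snap(n,f=None):
    c=capture(n)
    if f: cv2.imwrite('pics/'+f,c['color'][:,:,::-1])
    return c
def ray(c,u,v):
    K=np.array(c['camera_matrix']);R=np.array(c['rotation'])
    d=R@np.linalg.inv(K)@[u,v,1]; return np.array(c['xyz']),d/np.linalg.norm(d)
def plane(c,u,v,z):
    o,d=ray(c,u,v); return o+d*(z-o[2])/d[2]
def proj(c,p):
    q=np.array(c['camera_matrix'])@np.array(c['rotation']).T@(np.array(p)-c['xyz']); return q[:2]/q[2]
E
python3 - <<'E'
from h import *
import pickle
d={}
for n in ['scene','top']:
    d[n]=snap(n,n+'0.png'); print(n,d[n]['xyz'],np.round(d[n]['rotation'],3).tolist())
pickle.dump(d,open('c0.pkl','wb'))
print(get_obs())
E
```

```text
pics
scene [1.2296267  0.18773838 1.35702519] [[-0.235, 0.838, -0.493], [0.972, 0.202, -0.12], [-0.001, -0.507, -0.862]]
top [ 0.35704075 -0.0118229   1.21109018] [[0.028, -0.988, 0.154], [-1.0, -0.028, 0.001], [0.003, -0.154, -0.988]]
{'clock': 0.1, 'joint_pos': array([-75.56300154,  21.98724688,   2.50991336,  91.64054008,
        -1.02501866,  66.53231065,  -2.85924542]), 'qd': array([ 0.0460649 , -0.04617412, -0.10840616, -0.31175505, -0.06009855,
        0.03481579, -0.02746942]), 'effort': array([ 2.73596539e-03, -4.34724355e+01,  1.02919322e+00, -2.50455201e+01,
        1.08750051e-02,  5.45616058e-03, -3.06578997e-06]), 'position': array([0.22243574, 0.60983703, 0.23000884]), 'orientation': array([[-9.39487731e-01,  3.42581823e-01, -7.05885048e-04],
       [ 3.42582528e-01,  9.39484932e-01, -2.29633780e-03],
       [-1.23515225e-04, -2.39920508e-03, -9.99997114e-01]]), 'contact_force': array([-0.29929946, -0.31297596, -0.6270098 ]), 'wrist_torque': array([-0.03404367,  0.04667586,  0.04203393]), 'gripper_force': 0.0, 'grip_width': 0.08548624412882398}
```

View pics/top0.png

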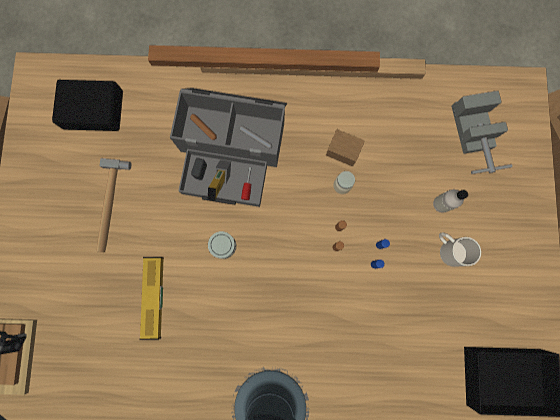

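View pics/scene0.png

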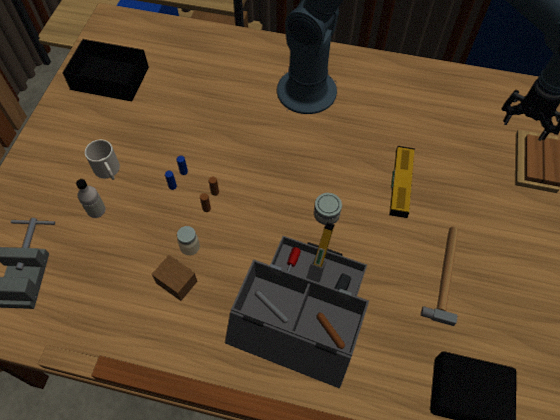

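Top view: tin (222,245). Peg candidates are the wooden pair (341,226)/(339,246) and a blue decoy pair (383,244)/(378,264). Level candidates are the small one in the sleeve (215,183) and a big decoy lying at (151,298). I choose the wooden pegs and the sleeve level, and check both in a close crop.

```bash
python3 - <<'E'
from h import *
import pickle
d=pickle.load(open('c0.pkl','rb'))
t=d['top']['color'];s=d['scene']['color']
A=cv2.resize(t[140:260,165:365],(800,480),interpolation=cv2.INTER_CUBIC)[:, :800]
B=cv2.resize(s[170:290,190:390],(800,480),interpolation=cv2.INTER_CUBIC)
im=np.vstack([cv2.resize(A,(500,300)),cv2.resize(B,(500,300))])
cv2.imwrite('pics/crop1.png',im[:,:,::-1])
for n in d:
    c=d[n];hsv=cv2.cvtColor(c['color'],cv2.COLOR_RGB2HSV)
    box={'top':(165,140,365,260),'scene':(190,170,390,290)}[n]
    for name,lo,hi in [('yellow',(20,150,100),(32,255,255)),('tin',(70,0,120),(110,60,255)),('peg',(5,120,50),(16,255,160))]:
        m=cv2.inRange(hsv,lo,hi); 
        k,l,st,ce=cv2.connectedComponentsWithStats(m)
        for i in range(1,k):
            if st[i,4]>25 and box[0]-30<ce[i][0]<box[2]+30 and box[1]-30<ce[i][1]<box[3]+30: print(n,name,st[i].tolist(),ce[i].round(1))
E
```

```text
scene yellow [392, 147, 23, 65, 814] [402.6 179. ]
scene tin [178, 227, 17, 14, 118] [186.9 233. ]
scene peg [0, 3, 560, 417, 108752] [260.9 210.5]
top yellow [209, 177, 11, 11, 59] [214.3 182.7]
top tin [241, 127, 29, 20, 58] [255.  136.8]
top peg [191, 114, 25, 26, 189] [202.7 126.4]
top peg [335, 220, 12, 11, 87] [340.5 225.4]
top peg [332, 241, 12, 10, 85] [337.9 245.8]
```

View pics/crop1.png

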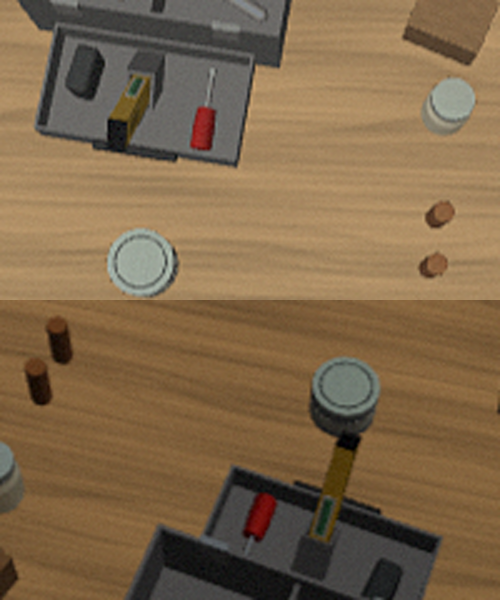

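The crop confirms it: wooden pegs at top-view (342,224) and (340,245), short level with a black free end at (212.6,193) and its vial at (219,175) in the sleeve, tin lid at (221.6,245).

```bash
python3 - <<'E'
from h import *
import pickle
d=pickle.load(open('c0.pkl','rb'));T=d['top'];S=d['scene']
def tri(a,b):
    o1,d1=ray(T,*a);o2,d2=ray(S,*b)
    s=np.linalg.lstsq(np.c_[d1,-d2],o2-o1,rcond=None)[0]
    p,q=o1+s[0]*d1,o2+s[1]*d2; return (p+q)/2,np.linalg.norm(p-q)
P=lambda n,x:print(n,np.round(x,4))
for n,a,b,z in [('tin',(221.6,244.8),(328.4,204.8),.055),('pegA',(342.2,224.4),(212.8,180.4),.07),('pegB',(339.8,245.2),(204.4,196.8),.07)]:
    P(n,plane(T,*a,z)[:2]);P(n,plane(S,*b,z)[:2])
P('swapA',plane(S,204.4,196.8,.07)[:2])
for n,a,b in [('end',(212.6,192.8),(329.2,226)),('vial',(219,174.8),(319.6,257.2))]:
    p,e=tri(a,b);P(n,p);print(e)
c=[plane(T,*a,.045)[:2] for a in [(179.8,192),(260.2,206),(267,162.8),(187.8,150)]]
for x in c:P('c',x)
v=c[1]-c[0];print('yaw',np.degrees(np.arctan2(v[0],-v[1])),np.degrees(np.arctan2(*(c[2]-c[1])[::-1])),np.linalg.norm(v))
E
```

```text
tin [0.4439 0.1508]
tin [0.4493 0.1554]
pegA [ 0.5099 -0.1886]
pegA [ 0.4562 -0.1792]
pegB [ 0.4509 -0.1821]
pegB [ 0.5141 -0.1861]
swapA [ 0.5141 -0.1861]
end [0.572  0.1692 0.1575]
0.0045925637016774375
vial [0.6356 0.1624 0.1012]
0.002204968042608491
c [0.5952 0.2817]
c [0.5604 0.0458]
c [0.6904 0.0303]
c [0.7228 0.2663]
yaw -8.391626923489882 -6.816376341966925 0.23841054667532643
```

```bash
cat >> h.py <<'E'
from scipy.spatial.transform import Rotation as Ro
def frame(y,z):
    y=np.array(y,float);z=np.array(z,float);z/=np.linalg.norm(z);y-=z*(y@z);y/=np.linalg.norm(y)
    return np.c_[np.cross(y,z),y,z]
def delta(p,R):
    o=get_obs();C=np.array(o['orientation'])
    w=Ro.from_matrix(C.T@R).as_rotvec()
    print('dp now',(C.T@(np.array(p)-o['position'])*1e3).round(1),'rot',w.round(4),'deg',np.degrees(np.linalg.norm(w)).round(1),'dp after rot',(R.T@(np.array(p)-o['position'])*1e3).round(1))
    print('q',o['joint_pos'].round(0),'F',o['contact_force'].round(1),'pos',o['position'].round(4),'grip',o['grip_width'],o['gripper_force'],'t',o['clock'])
E
python3 - <<'E'
from h import *
delta([.447,.153,.2],frame([.994,-.11,0],[0,0,-1]))
E
```

```text
dp now [-367.5 -352.2   30.9] rot [-0.002   0.0017  1.3313] deg 76.3 dp after rot [-429.4  273.5   30. ]
q [-76.  22.   3.  92.  -1.  67.  -3.] F [-0.3 -0.3 -0.6] pos [0.2224 0.6098 0.23  ] grip 0.08548624412882398 0.0 t 0.1
```

```bash
python3 -m pendant '{"dp":[[-20,-19,2],[-32,-30,2],[-32,-30,2],[-32,-30,2],[-32,-30,3],[-32,-30,3],[-32,-30,3],[-32,-30,3]],"angular":[[0,0,0],[0,0,0],[0,0,0],[0,0,0],[0,0,0],[0,0,0],[0,0,0],[0,0,0]]}' -1 20
python3 -m pendant '{"dp":[[-32,-30,3],[-32,-30,2],[-30,-30,2],[-20,-22,2],[0,0,0],[0,0,0],[0,0,0],[0,0,0]],"angular":[[0,0,0],[0,0,0],[0,0,0],[0,0,0],[0,0,0.14],[0,0,0.14],[0,0,0.14],[0,0,0.14]]}'
python3 -m pendant '{"dp":[[0,0,0],[0,0,0],[0,0,0],[0,0,0],[0,0,0],[0,0,0],[0,0,0],[0,0,0]],"angular":[[0,0,0.14],[0,0,0.14],[0,0,0.14],[0,0,0.14],[0,0,0.14],[0,0,0.07],[0,0,0],[0,0,0]]}'
python3 - <<'E'
from h import *
delta([.447,.153,.2],frame([.994,-.11,0],[0,0,-1]))
c=snap('wrist','w1.png');print(c['xyz'],np.round(c['rotation'],3).tolist())
import pickle;pickle.dump(c,open('w1.pkl','wb'))
print('tin px',proj(c,[.447,.153,.055]))
E
```

```text
clock: 0.9
position: [0.3738, 0.3099, 0.2108]
orientation: [[-0.939, 0.343, -0.0], [0.343, 0.939, -0.0], [0.0, -0.0, -1.0]]
contact_force: [0.3, -0.3, 0.5]
grip_width: 0.0853
gripper_force: 0.0
clock: 1.7
position: [0.4418, 0.1672, 0.2018]
orientation: [[-0.609, 0.793, -0.001], [0.793, 0.609, -0.0], [0.0, -0.001, -1.0]]
contact_force: [0.1, -0.7, 0.5]
grip_width: 0.0857
gripper_force: 0.0
clock: 2.5
position: [0.4419, 0.1675, 0.202]
orientation: [[0.107, 0.994, -0.001], [0.994, -0.107, -0.0], [-0.0, -0.001, -1.0]]
contact_force: [-0.1, -0.6, 0.0]
grip_width: 0.0856
gripper_force: 0.0
dp now [-13.9   6.6   2. ] rot [-0.0005  0.0004  0.0028] deg 0.2 dp after rot [-13.8   6.6   2. ]
q [-49.   4.  24. 118.  -2.  58. -30.] F [-0.1 -0.6  0. ] pos [0.4419 0.1675 0.202 ] grip 0.08555186067944599 0.0 t 2.5
[0.44924192 0.24689697 0.34513759] [[0.994, -0.102, -0.033], [-0.107, -0.947, -0.304], [-0.0, 0.306, -0.952]]
tin px [293.01099598 208.26471854]
```

View pics/w1.png

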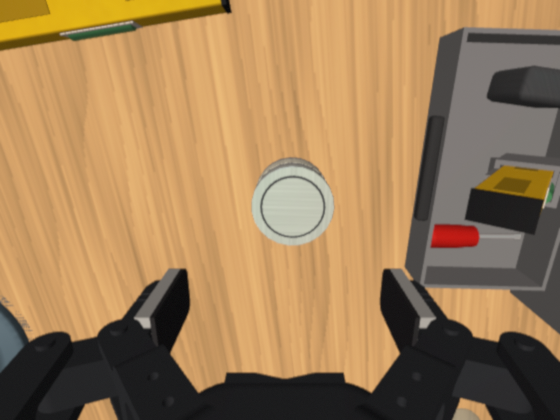

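The wrist view shows the tin lid centred at about (292.5,205), 3 px from the prediction. The level's black end is at (508,208).

```bash
python3 - <<'E'
from h import *
import pickle
c=pickle.load(open('w1.pkl','rb'))
p=plane(c,292.5,205,.055);print(p)
delta([p[0],p[1],.018],frame([.994,-.11,0],[0,0,-1]))
E
```

```text
[0.44684554 0.15618963 0.055     ]
dp now [-10.7   6.1 184. ] rot [-0.0004  0.0003  0.0026] deg 0.2 dp after rot [-10.7   6.1 184. ]
q [-49.   4.  24. 118.  -2.  58. -30.] F [ 0.1 -0.6  0.7] pos [0.442  0.1675 0.202 ] grip 0.08545221071375948 0.0 t 2.55
```

```bash
python3 -m pendant '{"dp":[[-6,3,15],[-6,3,30],[0,0,30],[0,0,30],[0,0,20],[0,0,0],[0,0,0],[0,0,0]],"angular":[[0,0,0],[0,0,0],[0,0,0],[0,0,0],[0,0,0],[0,0,0],[0,0,0],[0,0,0]]}'
python3 - <<'E'
from h import *
delta([.4468,.1555,.018],frame([.994,-.11,0],[0,0,-1]))
c=snap('wrist','w2.png')
E
```

```text
clock: 3.35
position: [0.4482, 0.1556, 0.0786]
orientation: [[0.108, 0.994, 0.002], [0.994, -0.108, 0.001], [0.002, 0.002, -1.0]]
contact_force: [-0.0, -0.3, 0.7]
grip_width: 0.0854
gripper_force: 0.0
dp now [-0.3 -1.5 60.6] rot [ 0.0022 -0.0016  0.0015] deg 0.2 dp after rot [-0.2 -1.3 60.6]
q [-45.  16.  23. 123.  -9.  42. -22.] F [-0.  -0.3  0.7] pos [0.4482 0.1556 0.0786] grip 0.08542169690838597 0.0 t 3.35
```

View pics/w2.png

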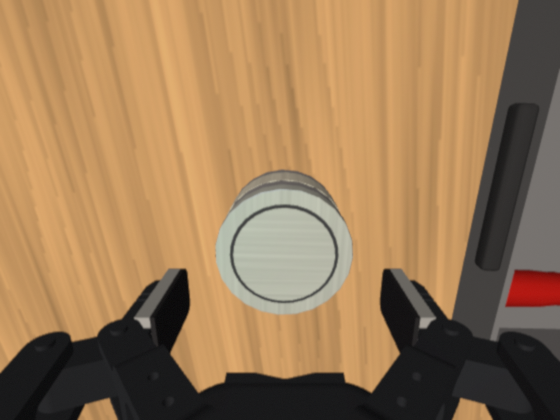

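The lid (284,250) is centred between the fingers (mid-column 284.5), so I descend the rest and grip lightly.

```bash
python3 -m pendant '{"dp":[[0,-0.5,12],[0,-0.5,18],[0,0,18],[0,0,14],[0,0,8],[0,0,0],[0,0,0],[0,0,0]],"angular":[[0,0,0],[0,0,0],[0,0,0],[0,0,0],[0,0,0],[0,0,0],[0,0,0],[0,0,0]]}'
python3 -m pendant '{"dp":[[0,0,0],[0,0,0],[0,0,0],[0,0,0],[0,0,0],[0,0,0],[0,0,0],[0,0,0]],"angular":[[0,0,0],[0,0,0],[0,0,0],[0,0,0],[0,0,0],[0,0,0],[0,0,0],[0,0,0]]}' 0.3 20
python3 - <<'E'
from h import *
m=np.array([.483,-.184]);n=np.array([.11,.994])
g=m+n*.0406
delta([*g,get_obs()['position'][2]],frame([.994,-.11,0],[0,0,-1]))
E
```

```text
clock: 4.2
position: [0.4466, 0.1554, 0.0079]
orientation: [[0.109, 0.994, 0.001], [0.994, -0.109, 0.001], [0.001, 0.001, -1.0]]
contact_force: [0.1, 0.2, 0.2]
grip_width: 0.0854
gripper_force: 0.0
clock: 5.0
position: [0.4471, 0.1555, 0.0083]
orientation: [[0.109, 0.994, 0.002], [0.994, -0.109, 0.001], [0.001, 0.002, -1.0]]
contact_force: [-0.6, -0.7, 6.2]
grip_width: 0.0761
gripper_force: 23.7
dp now [-2.93e+02  7.27e+01 -2.00e-01] rot [ 0.002  -0.0013  0.0012] deg 0.2 dp after rot [-292.9   73.     0. ]
q [-42.  24.  20. 124. -15.  34. -17.] F [-0.6 -0.7  6.2] pos [0.4471 0.1555 0.0083] grip 0.07612002387585685 23.668376002460718 t 5.0
```

```bash
python3 -m pendant '{"dp":[[-6,1.5,0],[-14,3.5,0],[-20,5,0],[-20,5,0],[-20,5,0],[-20,5,0],[-20,5,0],[-20,5,0]],"angular":[[0,0,0],[0,0,0],[0,0,0],[0,0,0],[0,0,0],[0,0,0],[0,0,0],[0,0,0]]}'
python3 -m pendant '{"dp":[[-20,5,0],[-20,5,0],[-20,5,0],[-20,5,0],[-14,3.5,0],[-6,1.5,0],[0,0,0],[0,0,0]],"angular":[[0,0,0],[0,0,0],[0,0,0],[0,0,0],[0,0,0],[0,0,0],[0,0,0],[0,0,0]]}'
python3 - <<'E'
from h import *
import pickle
m=np.array([.483,-.184]);n=np.array([.11,.994])
g=m+n*.0406
delta([*g,.008],frame([.994,-.11,0],[0,0,-1]))
d={n:snap(n) for n in ['top','scene','wrist']};pickle.dump(d,open('c2.pkl','wb'))
a=[]
for n in ['top','scene']:
    for p in [(.5125,-.187,.07),(.4535,-.181,.07),(*get_obs()['position'][:2],.055)]: print(n,proj(d[n],p).round(1))
T=cv2.resize(d['top']['color'][205:275,290:390],(400,280),interpolation=cv2.INTER_CUBIC)
S=cv2.resize(d['scene']['color'][150:220,180:280],(400,280),interpolation=cv2.INTER_CUBIC)
W=cv2.resize(d['wrist']['color'],(400,300))
b=np.vstack([np.hstack([T,S]),np.hstack([W,W*0])]);cv2.imwrite('pics/p2.png',b[:,:,::-1])
E
```

```text
clock: 5.8
position: [0.4669, 0.0142, 0.0083]
orientation: [[0.107, 0.994, 0.002], [0.994, -0.107, 0.003], [0.004, 0.002, -1.0]]
contact_force: [-0.4, 4.9, 5.9]
grip_width: 0.0757
gripper_force: 23.7
clock: 6.6
position: [0.4807, -0.0902, 0.0083]
orientation: [[0.11, 0.994, 0.002], [0.994, -0.11, 0.0], [0.001, 0.002, -1.0]]
contact_force: [-0.8, 0.4, 6.9]
grip_width: 0.0758
gripper_force: 24.2
dp now [-52.4  12.6   0.3] rot [ 0.0023 -0.0006  0.0005] deg 0.1 dp after rot [-52.4  12.6   0.3]
q [-14.  25.  22. 122. -17.  35.  14.] F [-0.8  0.4  6.9] pos [ 0.4807 -0.0902  0.0083] grip 0.07577012880569532 24.160533238900825 t 6.6
top [341.6 223.5]
top [339.4 244.3]
top [306.8 234.3]
scene [204.3 196.2]
scene [212.5 179.5]
scene [240.9 196.5]
```

View pics/p2.png

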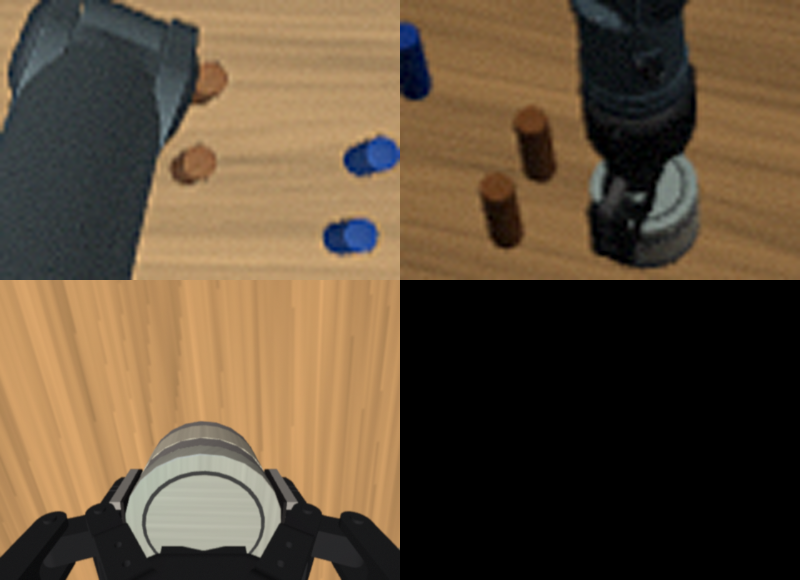

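Tin is gripped and standing flat. The pegs are at the measured places (scene (204,196), (212,180)). Going on to them, slowly at the end.

```bash
python3 -m pendant '{"dp":[[-5,1.5,0],[-10,3,0],[-12,4,0],[-10,3,0],[-5,1,0],[0,0,0],[0,0,0],[0,0,0]],"angular":[[0,0,0],[0,0,0],[0,0,0],[0,0,0],[0,0,0],[0,0,0],[0,0,0],[0,0,0]]}'
python3 -m pendant '{"dp":[[-1,0,0],[-1,0,0],[-1,0,0],[-1,0,0],[-1,0,0],[-1,0,0],[-1,0,0],[0,0,0]],"angular":[[0,0,0],[0,0,0],[0,0,0],[0,0,0],[0,0,0],[0,0,0],[0,0,0],[0,0,0]]}'
python3 -m pendant '{"dp":[[-1,0,0],[-1,0,0],[-1,0,0],[0,0,0],[0,0,0],[0,0,0],[0,0,0],[0,0,0]],"angular":[[0,0,0],[0,0,0],[0,0,0],[0,0,0],[0,0,0],[0,0,0],[0,0,0],[0,0,0]]}'
```

```text
clock: 7.55
position: [0.4888, -0.1323, 0.0083]
orientation: [[0.108, 0.994, 0.002], [0.994, -0.108, 0.001], [0.001, 0.002, -1.0]]
contact_force: [-0.5, 2.3, 6.9]
grip_width: 0.076
gripper_force: 24.2
clock: 8.35
position: [0.4884, -0.1373, 0.0083]
orientation: [[0.106, 0.994, 0.002], [0.994, -0.106, 0.003], [0.003, 0.002, -1.0]]
contact_force: [1.0, 4.8, 7.4]
grip_width: 0.0759
gripper_force: 24.2
clock: 9.15
position: [0.4882, -0.1403, 0.0084]
orientation: [[0.107, 0.994, 0.002], [0.994, -0.107, 0.003], [0.003, 0.002, -1.0]]
contact_force: [0.2, 5.6, 6.8]
grip_width: 0.0754
gripper_force: 24.2
```

```bash
python3 -m pendant '{"dp":[[-1,0,0],[-1,0,0],[-1,0,0],[0,0,0],[0,0,0],[0,0,0],[0,0,0],[0,0,0]],"angular":[[0,0,0],[0,0,0],[0,0,0],[0,0,0],[0,0,0],[0,0,0],[0,0,0],[0,0,0]]}'
python3 - <<'E'
from h import *
delta([.4875,-.1436,.008],frame([.994,-.11,0],[0,0,-1]))
d={n:snap(n) for n in ['scene','wrist']}
S=cv2.resize(d['scene']['color'][150:220,180:280],(800,560),interpolation=cv2.INTER_CUBIC)
cv2.imwrite('pics/p3.png',S[:,:,::-1])
E
```

```text
clock: 9.95
position: [0.4879, -0.1427, 0.0083]
orientation: [[0.106, 0.994, 0.002], [0.994, -0.106, 0.004], [0.004, 0.002, -1.0]]
contact_force: [0.2, 5.8, 7.1]
grip_width: 0.0759
gripper_force: 24.2
dp now [-0.9 -0.3  0.3] rot [ 0.002  -0.004   0.0037] deg 0.3 dp after rot [-0.9 -0.3  0.3]
q [ -7.  27.  22. 120. -17.  36.  21.] F [0.2 5.8 7.1] pos [ 0.4879 -0.1427  0.0083] grip 0.07586076788619903 24.219342517317273 t 9.95
```

View pics/p3.png

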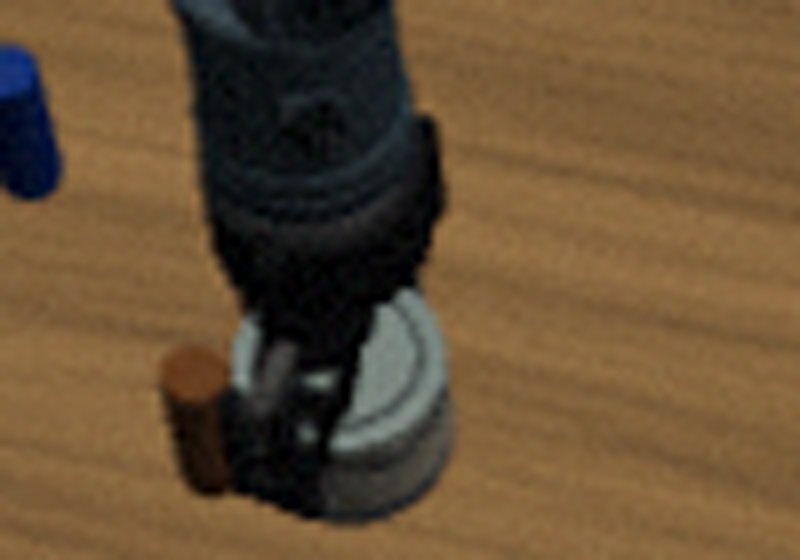

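The tin is next to the visible peg (195,420) with only a small gap. The force hasn't risen, so I creep on.

```bash
python3 -m pendant '{"dp":[[-1,0,0],[-1,0,0],[-1,0,0],[0,0,0],[0,0,0],[0,0,0],[0,0,0],[0,0,0]],"angular":[[0,0,0],[0,0,0],[0,0,0],[0,0,0],[0,0,0],[0,0,0],[0,0,0],[0,0,0]]}'
python3 -m pendant '{"dp":[[-1,0,0],[-1,0,0],[-1,0,0],[0,0,0],[0,0,0],[0,0,0],[0,0,0],[0,0,0]],"angular":[[0,0,0],[0,0,0],[0,0,0],[0,0,0],[0,0,0],[0,0,0],[0,0,0],[0,0,0]]}'
```

```text
clock: 10.85
position: [0.4879, -0.1427, 0.0084]
orientation: [[0.105, 0.994, 0.002], [0.994, -0.105, 0.008], [0.008, 0.001, -1.0]]
contact_force: [0.9, 10.7, 9.2]
grip_width: 0.076
gripper_force: 24.3
clock: 11.65
position: [0.4879, -0.1427, 0.0084]
orientation: [[0.104, 0.995, 0.001], [0.994, -0.104, 0.011], [0.011, 0.0, -1.0]]
contact_force: [-0.2, 15.7, 11.9]
grip_width: 0.076
gripper_force: 24.4
```

Stopped at both pegs (force 15 N, square to the peg line, no side component). Ease off a little, then open.

```bash
python3 -m pendant '{"dp":[[1,0,0],[1,0,0],[1,0,0],[0,0,0],[0,0,0],[0,0,0],[0,0,0],[0,0,0]],"angular":[[0,0,0],[0,0,0],[0,0,0],[0,0,0],[0,0,0],[0,0,0],[0,0,0],[0,0,0]]}'
python3 -m pendant '{"dp":[[0,0,0],[0,0,0],[0,0,0],[0,0,0],[0,0,0],[0,0,0],[0,0,0],[0,0,0]],"angular":[[0,0,0],[0,0,0],[0,0,0],[0,0,0],[0,0,0],[0,0,0],[0,0,0],[0,0,0]]}' -1 20
```

```text
clock: 12.45
position: [0.4879, -0.1427, 0.0084]
orientation: [[0.105, 0.994, 0.002], [0.994, -0.105, 0.007], [0.008, 0.001, -1.0]]
contact_force: [-0.3, 10.5, 9.2]
grip_width: 0.0759
gripper_force: 24.3
clock: 13.25
position: [0.4855, -0.149, 0.0072]
orientation: [[0.109, 0.994, -0.0], [0.994, -0.109, -0.0], [-0.0, -0.0, -1.0]]
contact_force: [0.6, -0.7, -0.4]
grip_width: 0.0853
gripper_force: 0.0
```

```bash
python3 -m pendant '{"dp":[[0,1.5,0],[0,0,-10],[0,0,-15],[0,0,-25],[0,0,-40],[0,0,-40],[0,0,-40],[0,0,-30]],"angular":[[0,0,0],[0,0,0],[0,0,0],[0,0,0],[0,0,0],[0,0,0],[0,0,0],[0,0,0]]}'
python3 -m pendant '{"dp":[[20,0,0],[30,0,0],[40,0,0],[40,0,0],[40,0,0],[40,0,0],[40,0,0],[30,0,0]],"angular":[[0,0,0],[0,0,0],[0,0,0],[0,0,0],[0,0,0],[0,0,0],[0,0,0],[0,0,0]]}'
python3 - <<'E'
from h import *
import pickle
d={n:snap(n) for n in ['top','scene','wrist']};pickle.dump(d,open('c3.pkl','wb'))
T=cv2.resize(d['top']['color'][205:275,290:390],(400,280),interpolation=cv2.INTER_CUBIC)
S=cv2.resize(d['scene']['color'][150:220,180:280],(400,280),interpolation=cv2.INTER_CUBIC)
W=cv2.resize(d['wrist']['color'],(400,300))
W2=cv2.resize(d['top']['color'][130:260,130:300],(400,300))
b=np.vstack([np.hstack([T,S]),np.hstack([W,W2])]);cv2.imwrite('pics/p4.png',b[:,:,::-1])
yb=np.array([.141,.99,0]);xb=np.array([.99,-.141,0])
c=np.array([.622,.163,.096]);g=c-.045*.643*xb+np.array([0,0,.045*.766]);print(g)
delta(g+[0,0,.06-.019],frame(yb,[0,0,-1]));delta(g+[0,0,.06-.019],frame(-yb,[0,0,-1]))
E
```

```text
clock: 14.05
position: [0.488, -0.1498, 0.2115]
orientation: [[0.11, 0.994, 0.005], [0.994, -0.11, -0.0], [0.0, 0.005, -1.0]]
contact_force: [-0.2, 0.4, -0.2]
grip_width: 0.0853
gripper_force: 0.0
clock: 14.85
position: [0.5175, 0.1322, 0.2089]
orientation: [[0.107, 0.994, 0.002], [0.994, -0.107, 0.001], [0.002, 0.002, -1.0]]
contact_force: [0.1, 0.1, 0.3]
grip_width: 0.0854
gripper_force: 0.0
[0.59335435 0.16707984 0.13047   ]
dp now [42.5 71.9 37.2] rot [ 1.9000e-03  2.0000e-04 -1.5328e+00] deg 87.8 dp after rot [-70.3  45.2  37.1]
q [-34.  11.  17. 110.  -4.  60. -21.] F [-0.2 -0.5 -0.1] pos [0.5174 0.1322 0.2086] grip 0.08500874037044272 0.0 t 15.0
dp now [42.5 71.9 37.2] rot [ 2.0000e-04 -1.9000e-03  1.6088e+00] deg 92.2 dp after rot [ 70.3 -45.2  37.1]
q [-34.  11.  17. 110.  -4.  60. -21.] F [-0.2 -0.5 -0.1] pos [0.5174 0.1322 0.2086] grip 0.08500874037044272 0.0 t 15.0
```

View pics/p4.png

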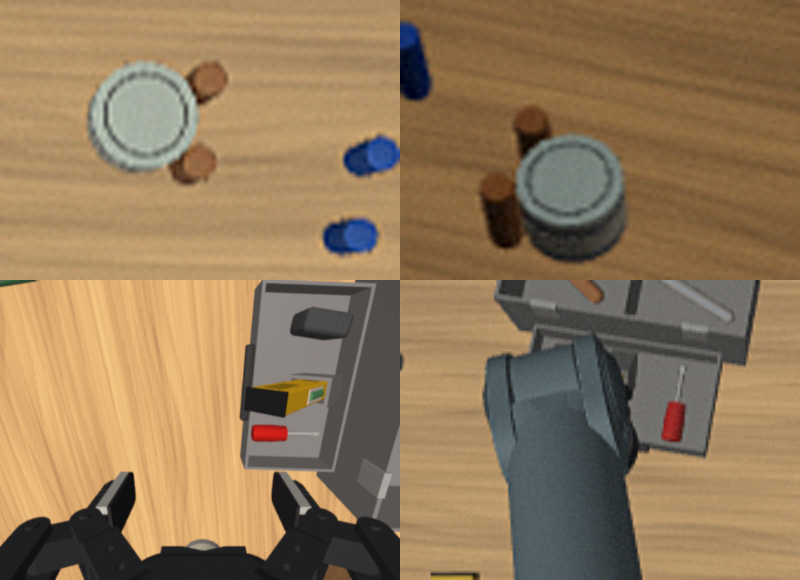

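Tin touches both pegs in both views (top-left crop: lid (145,115), pegs (208,82), (195,163)). Wrist view shows the level's black end at (265,400), sleeve on the plane I measured. I turn the gripper and go over the level.

```bash
python3 -m pendant '{"dp":[[10,17,0],[16,27,0],[16,27,0],[0,0,0],[0,0,0],[0,0,0],[0,0,0],[0,0,0]],"angular":[[0,0,0],[0,0,0],[0,0,0],[0,0,-0.14],[0,0,-0.14],[0,0,-0.14],[0,0,-0.14],[0,0,-0.14]]}'
python3 -m pendant '{"dp":[[0,0,0],[0,0,0],[0,0,0],[0,0,0],[0,0,0],[0,0,0],[0,0,0],[0,0,0]],"angular":[[0,0,-0.14],[0,0,-0.14],[0,0,-0.14],[0,0,-0.14],[0,0,-0.14],[0,0,-0.13],[0,0,0],[0,0,0]]}'
python3 - <<'E'
from h import *
import pickle
yb=np.array([.141,.99,0]);xb=np.array([.99,-.141,0])
c=np.array([.622,.163,.096]);g=c-.045*.643*xb+np.array([0,0,.045*.766])
delta(g+[0,0,-.019],frame(yb,[0,0,-1]))
w=snap('wrist','w5.png');pickle.dump(w,open('w5.pkl','wb'))
u=-.643*xb+np.array([0,0,.766]);z=.766*xb+np.array([0,0,.643])
for a in (-1,1):
  for b in (-1,1): print(a,b,proj(w,c+.08*u+a*.01*yb+b*.018*z).round(0))
print('vial',proj(w,c+.018*z).round(0))
E
```

```text
clock: 15.8
position: [0.5929, 0.1605, 0.2083]
orientation: [[-0.559, 0.829, 0.001], [0.829, 0.559, -0.001], [-0.002, -0.0, -1.0]]
contact_force: [-0.5, 1.0, 0.6]
grip_width: 0.0855
gripper_force: 0.0
clock: 16.6
position: [0.5929, 0.1614, 0.2079]
orientation: [[-0.988, 0.154, 0.001], [0.154, 0.988, -0.001], [-0.001, -0.001, -1.0]]
contact_force: [-0.0, -0.0, -0.6]
grip_width: 0.0851
gripper_force: 0.0
dp now [ 0.5  5.7 96.4] rot [-0.0007  0.0008 -0.0133] deg 0.8 dp after rot [ 0.3  5.7 96.4]
q [-21.  19.   3.  98.  -1.  63.  63.] F [-0.  -0.  -0.6] pos [0.5929 0.1614 0.2079] grip 0.08511167440064485 0.0 t 16.6
-1 -1 [275. 173.]
-1 1 [274. 227.]
1 -1 [306. 173.]
1 1 [308. 227.]
vial [290. 259.]
```

View pics/w5.png

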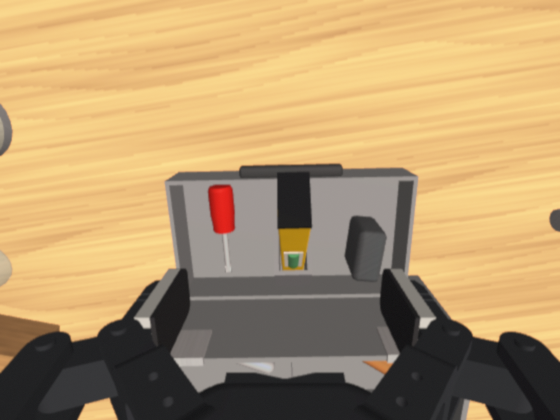

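Level end face at columns 278–311, rows 173–227 and vial at (293,260). That is 3.5 px (2.1 mm) left (+y) of the prediction, and the rows agree. Correcting and descending.

```bash
python3 -m pendant '{"dp":[[0,4,8],[0.5,4,15],[0,0,20],[0,0,20],[0,0,18],[0,0,10],[0,0,5],[0,0,0]],"angular":[[0,0,0],[0,0,0],[0,0,0],[0,0,0],[0,0,0],[0,0,0],[0,0,0],[0,0,0]]}'
python3 -m pendant '{"dp":[[0,0,0],[0,0,0],[0,0,0],[0,0,0],[0,0,0],[0,0,0],[0,0,0],[0,0,0]],"angular":[[0,0,0],[0,0,0],[0,0,0],[0,0,0],[0,0,0],[0,0,0],[0,0,0],[0,0,0]]}' 1 50
python3 - <<'E'
from h import *
o=get_obs();print(o['wrist_torque'],o['contact_force'],o['gripper_force'])
w=snap('wrist','w6.png')
R=np.array(o['orientation']);xb=np.array([.988,-.154,0]);u=-.643*xb+np.array([0,0,.766])
print('pull dir in tool',R.T@u*100)
E
```

```text
clock: 17.45
position: [0.5927, 0.1713, 0.1101]
orientation: [[-0.989, 0.149, -0.002], [0.149, 0.989, -0.001], [0.002, -0.001, -1.0]]
contact_force: [0.4, -0.2, 1.1]
grip_width: 0.0852
gripper_force: 0.0
clock: 18.25
position: [0.5937, 0.171, 0.1119]
orientation: [[-0.989, 0.149, 0.001], [0.149, 0.989, -0.0], [-0.001, -0.0, -1.0]]
contact_force: [-1.7, -1.4, 5.0]
grip_width: 0.0196
gripper_force: 51.7
[-0.32496757  0.24012975 -0.00252232] [-1.65786688 -1.38798974  5.01825664] 51.74912452697754
pull dir in tool [ 64.24525869   0.29364165 -76.64157932]
```

View pics/w6.png

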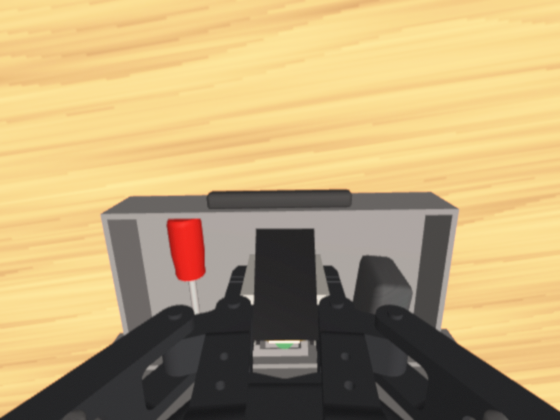

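Bar held squarely between the fingers (columns 255–315, opening 19.6 mm). Draw it out along its axis.

```bash
python3 -m pendant '{"dp":[[0,0,0],[0,0,0],[1.9,0,-2.3],[2.6,0,-3.1],[3.2,0,-3.8],[3.2,0,-3.8],[3.2,0,-3.8],[3.2,0,-3.8]],"angular":[[0,0,0],[0,0,0],[0,0,0],[0,0,0],[0,0,0],[0,0,0],[0,0,0],[0,0,0]]}' 1 80
python3 -m pendant '{"dp":[[4,0,-4.8],[4,0,-4.8],[4,0,-4.8],[4,0,-4.8],[4,0,-4.8],[4,0,-4.8],[4,0,-4.8],[4,0,-4.8]],"angular":[[0,0,0],[0,0,0],[0,0,0],[0,0,0],[0,0,0],[0,0,0],[0,0,0],[0,0,0]]}'
```

```text
clock: 19.1
position: [0.5765, 0.1739, 0.1325]
orientation: [[-0.989, 0.149, 0.001], [0.149, 0.989, 0.0], [-0.001, 0.0, -1.0]]
contact_force: [3.4, -1.3, -1.7]
grip_width: 0.0192
gripper_force: 77.7
clock: 19.9
position: [0.5444, 0.1786, 0.1707]
orientation: [[-0.989, 0.149, 0.0], [0.149, 0.989, -0.0], [-0.0, -0.0, -1.0]]
contact_force: [3.5, -1.1, -1.6]
grip_width: 0.0194
gripper_force: 77.7
```

```bash
python3 -m pendant '{"dp":[[6,0,-7],[6,0,-7],[6,0,-7],[6,0,-7],[4,0,-20],[0,0,-25],[0,0,-30],[0,0,-30]],"angular":[[0,0,0],[0,0,0],[0,0,0],[0,0,0],[0,0,0],[0,0,0],[0,0,0],[0,0,0]]}'
python3 -m pendant '{"dp":[[0,0,-25],[0,0,-10],[0,0,0],[0,0,0],[0,0,0],[0,0,0],[0,0,0],[0,0,0]],"angular":[[0,0,0],[0,0,0],[0,-0.06,0],[0,-0.1,0],[0,-0.1,0],[0,-0.1,0],[0,-0.1,0],[0,-0.1,0]]}'
python3 -m pendant '{"dp":[[0,0,0],[0,0,0],[0,0,0],[0,0,0],[0,0,0],[0,0,0],[0,0,0],[0,0,0]],"angular":[[0,-0.1,0],[0,-0.1,0],[0,-0.08,0],[0,-0.03,0],[0,0,0],[0,0,0],[0,0,0],[0,0,0]]}'
python3 - <<'E'
from h import *
import pickle
o=get_obs();p,R=np.array(o['position']),np.array(o['orientation']);print(p,o['joint_pos'].round(0),R.round(3).tolist())
d={n:snap(n) for n in ['scene','wrist','top']};pickle.dump(d,open('c7.pkl','wb'))
g=p-.019*R[:,2]
for n in ['scene','top']: print(n,proj(d[n],g).round())
u,v=proj(d['scene'],g).astype(int)
S=cv2.resize(d['scene']['color'][max(v-60,0):v+60,u-80:u+80],(800,600),interpolation=cv2.INTER_CUBIC)
W=cv2.resize(d['wrist']['color'],(400,300));T=cv2.resize(d['top']['color'],(400,300))
cv2.imwrite('pics/p7.png',np.vstack([np.hstack([cv2.resize(S,(400,300)),W]),np.hstack([T,cv2.resize(d['scene']['color'],(400,300))])])[:,:,::-1])
E
```

```text
clock: 20.7
position: [0.5139, 0.1829, 0.303]
orientation: [[-0.989, 0.148, -0.006], [0.148, 0.989, -0.001], [0.006, -0.002, -1.0]]
contact_force: [0.0, 0.3, -1.7]
grip_width: 0.0188
gripper_force: 77.9
clock: 21.5
position: [0.5147, 0.1823, 0.3362]
orientation: [[-0.838, 0.149, 0.525], [0.126, 0.989, -0.081], [-0.531, -0.002, -0.847]]
contact_force: [0.4, -1.0, -2.2]
grip_width: 0.019
gripper_force: 78.0
clock: 22.3
position: [0.5173, 0.1827, 0.3386]
orientation: [[-0.638, 0.15, 0.756], [0.098, 0.989, -0.114], [-0.764, 0.001, -0.645]]
contact_force: [0.6, -0.3, -2.4]
grip_width: 0.0191
gripper_force: 78.1
[0.51726489 0.18265585 0.3386222 ] [-28. -11. -16. 129.  56.  43.   1.] [[-0.638, 0.15, 0.756], [0.098, 0.989, -0.114], [-0.764, 0.001, -0.645]]
scene [348. 161.]
top [188. 206.]
```

View pics/p7.png

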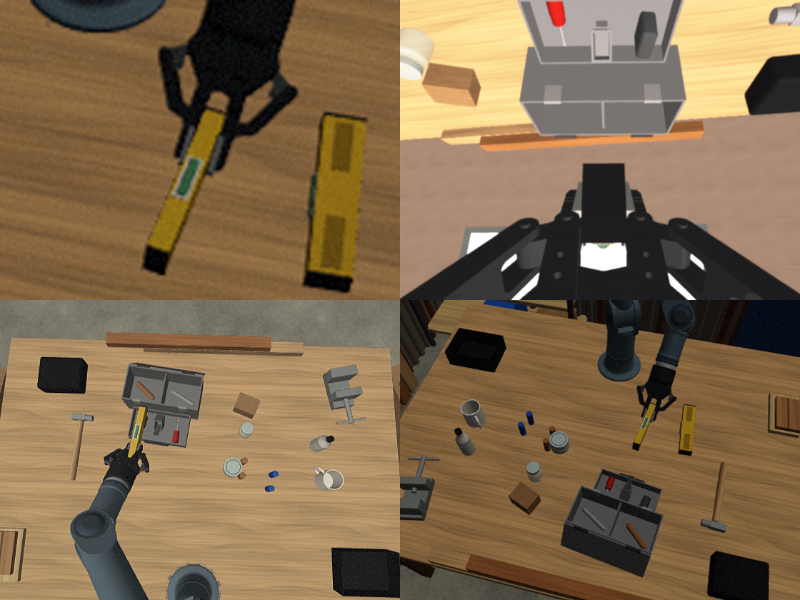

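The level is out of the sleeve with its vial facing up. Its black end in the wrist view sits at the same place as at the grasp (rows 228–335), so no slip. Quick numeric levelness check.

```bash
python3 - <<'E'
from h import *
import pickle
d=pickle.load(open('c7.pkl','rb'))
def end(c,lo,hi,guess,r=45):
    hsv=cv2.cvtColor(c['color'],cv2.COLOR_RGB2HSV);m=cv2.inRange(hsv,lo,hi)
    k=np.zeros_like(m);cv2.circle(k,tuple(int(x) for x in guess),r,255,-1);m&=k
    n,l,st,ce=cv2.connectedComponentsWithStats(m);i=1+st[1:,4].argmax();return np.argwhere(l==i)[:,::-1],st[i],ce[i]
T,S=d['top'],d['scene']
def tri(a,b):
    o1,d1=ray(T,*a);o2,d2=ray(S,*b)
    s=np.linalg.lstsq(np.c_[d1,-d2],o2-o1,rcond=None)[0]
    return (o1+s[0]*d1+o2+s[1]*d2)/2,np.linalg.norm(o1+s[0]*d1-o2-s[1]*d2)
o=get_obs();p,R=np.array(o['position']),np.array(o['orientation']);g=p-.019*R[:,2]
X=np.array([.989,-.148,0]);Y=np.array([.148,.989,0]);Z=np.array([0,0,1])
c=g+.045*X
for n,C in d.items():
    q={k:proj(C,c+a*X+.018*Z).round(1).tolist() for k,a in [('near',-.08),('vial',0),('far',.08)]}
    q['farbot']=proj(C,c+.08*X-.018*Z).round(1).tolist()
    print(n,q)
    if n!='wrist':
        for nm,lo,hi in [('yel',(20,120,60),(34,255,255)),('green',(50,60,40),(95,255,200))]:
            try:
                pts,st,ce=end(C,lo,hi,q['vial']);print(nm,st.tolist(),ce.round(1),cv2.minAreaRect(pts.astype(np.float32)))
            except Exception as e: print(nm,e)
pts=[]
G=[end(C,(50,60,40),(95,255,200),proj(C,c+.018*Z))[2] for C in (T,S)]
v,e=tri(*G);print('vial',v,e)
a=cv2.resize(T['color'][170:230,160:240],(400,300),interpolation=cv2.INTER_CUBIC)
b=cv2.resize(S['color'][135:225,300:420],(400,300),interpolation=cv2.INTER_CUBIC)
cv2.imwrite('pics/p8.png',np.hstack([a,b])[:,:,::-1])
E
```

```text
scene {'near': [353.8, 144.9], 'vial': [342.7, 172.0], 'far': [330.8, 200.8], 'farbot': [329.4, 209.2]}
yel [327, 145, 31, 58, 471] [342.4 173.9] ((342.92218017578125, 172.7548828125), (10.377466201782227, 60.25625991821289), 22.98871612548828)
green [339, 165, 8, 14, 46] [342.9 171.5] ((342.8793640136719, 171.4482879638672), (3.0200483798980713, 14.312403678894043), 23.198591232299805)
wrist {'near': [278.8, 334.2], 'vial': [281.5, 338.3], 'far': [282.6, 340.0], 'farbot': [282.7, 291.8]}
top {'near': [182.7, 220.7], 'vial': [190.7, 183.8], 'far': [198.5, 147.9], 'farbot': [201.6, 153.0]}
yel [179, 149, 28, 72, 675] [193.  182.3] ((192.7186279296875, 185.13433837890625), (13.146857261657715, 73.68733215332031), 13.13402271270752)
green [188, 176, 7, 17, 61] [190.7 183.9] ((190.76470947265625, 183.94117736816406), (3.395498752593994, 16.97749137878418), 14.03624439239502)
vial [0.54674858 0.17820348 0.37008525] 0.00043544257440692315
```

View pics/p8.png

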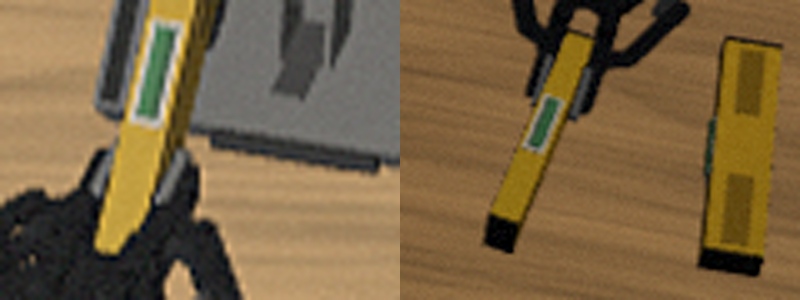

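Vial and far end (scene (331,200)) agree with a level bar to within 1 px, and the bar's underside is about 0.33 m up. Settle and hand in.

```bash
python3 -m pendant '{"dp":[[0,0,0],[0,0,0],[0,0,0],[0,0,0],[0,0,0],[0,0,0],[0,0,0],[0,0,0]],"angular":[[0,0,0],[0,0,0],[0,0,0],[0,0,0],[0,0,0],[0,0,0],[0,0,0],[0,0,0]]}'
python3 -c "
from station import *
print(get_obs()['qd'].round(2));print(close_job())"
```

```text
clock: 23.25
position: [0.5169, 0.1827, 0.3383]
orientation: [[-0.638, 0.149, 0.756], [0.096, 0.989, -0.114], [-0.764, -0.0, -0.645]]
contact_force: [-0.3, -0.5, -2.1]
grip_width: 0.019
gripper_force: 78.1
[-0.02  0.   -0.06  0.02 -0.05  0.01  0.06]
the job is handed in; nothing more can be done
None
```

The job is handed in at 23 s: the tin rests against both wooden pegs, and the small level is held still about 33 cm above the shelf, vial side up and level to within the 1-pixel accuracy of the pictures; nothing else was touched as far as the pictures and forces show.

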